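Replace the missing pot rests on three clay stoves

TASK

Each of the three small clay stoves on the bench has lost one of its three pot rests. From the clay pieces on the plank pick the rest of the same shape as the two still on each stove, and stand it gently upright, centred on that stove's bare mortar patch and turned towards the stove's middle just as its two neighbours are. Leave the other clay pieces on the plank where they are.

Things in the scene. Friction and masses are not known exactly. Their poses are not given: they have to be found in the camera images.
- rest_round_mid (a point): Round clay post, 36 mm diameter, with a slightly bevelled top. Loose, standing on the plank at the start; 40 mm high. This point is at its centre, half-way up (20 mm above its underside); z is up, yaw is of no matter.
- rest_bar_mid (a point): Long narrow clay bar, 64 mm long by 22 mm wide. Loose, standing on the plank at the start; 40 mm high. This point is at its centre, half-way up (20 mm above its underside); z is up, x across the 22 mm width, y along the 64 mm length. On a stove its length lies along the rim (its x along the seat's x, either way round).
- rest_fork_mid (a point): Square clay block, 44 by 44 mm, with a groove 16 mm wide and 14 mm deep across the middle of its top. Loose, standing on the plank at the start; 40 mm high. This point is at its centre, half-way up (20 mm above its underside); z is up, x along the groove, y across it. On a stove the groove points at the stove's axis (its x along the seat's x, either way round).
- seat_round (a point): Centre of the bare mortar patch on the rim of the fixed round clay stove whose two other rests are round posts. On the rim surface, 85 mm above the bench, 66 mm from the stove's axis; x points outward from that axis, z up. Rim 178 mm across, 46 mm wide, open bowl inside; the two other rests, 40 mm high, stand 120 degrees to either side.
- seat_bar (a point): Centre of the bare mortar patch on the rim of the fixed round clay stove whose two other rests are long bars lying along the rim. On the rim surface, 85 mm above the bench, 66 mm from the stove's axis; x points outward from that axis, z up. Rim 178 mm across, 46 mm wide, open bowl inside; the two other rests, 40 mm high, stand 120 degrees to either side.
- seat_fork (a point): Centre of the bare mortar patch on the rim of the fixed round clay stove whose two other rests are square grooved blocks, grooves towards its axis. On the rim surface, 85 mm above the bench, 66 mm from the stove's axis; x points outward from that axis, z up. Rim 178 mm across, 46 mm wide, open bowl inside; the two other rests, 40 mm high, stand 120 degrees to either side.
- flue_ring_mid (a point): Clay ring with an open bore, 50 mm outside, 28 mm bore, 28 mm high, loose on the plank; not a pot rest, to be left there. Point at its centre, 14 mm above its underside.
- wedge_mid (a point): Flat three-sided clay piece, each side about 50 mm, 30 mm high, loose on the plank; not a pot rest, to be left there. Point at its centre, 15 mm above its underside.
- plank: Fixed wooden plank on two bricks, 100 mm (x) by 460 mm (y); its top, on which the loose clay pieces stand, is 60 mm above the bench. Origin on the bench under its centre, z up.

How it is judged:
At the end, for the whole second after the job is handed in: Each loose rest stands let go, at rest and upright (0.15 rad) on the stove with rests of its shape: centre within 12 mm horizontally of the bare patch's centre, underside within 6 mm of the rim; bar and grooved block turned within 0.26 rad like their neighbours, either way round (horizontal distance between rest_round_mid and seat_round below 0.012 m and z of rest_round_mid in the frame of seat_round between 0.014 and 0.026 m and angle between each of rest_round_mid, rest_bar_mid, rest_fork_mid's own z axis and vertical below 0.15 rad and linear speed of each of rest_round, rest_bar, rest_fork below 0.02 m/s and horizontal distance between rest_bar_mid and seat_bar below 0.012 m and z of rest_bar_mid in the frame of seat_bar between 0.014 and 0.026 m and angle between the x axis of rest_bar_mid and the x axis of seat_bar, either way round below 0.26 rad and horizontal distance between rest_fork_mid and seat_fork below 0.012 m and z of rest_fork_mid in the frame of seat_fork between 0.014 and 0.026 m and angle between the x axis of rest_fork_mid and the x axis of seat_fork, either way round below 0.26 rad); the robot touches nothing.
It fails at once if the clay ring on the plank is shifted by more than 30 mm (distance of flue_ring_mid from where it was at the start of the episode above 0.03 m).
It fails at once if the three-sided piece on the plank is shifted by more than 30 mm (distance of wedge_mid from where it was at the start of the episode above 0.03 m).
It fails at once if a pot rest is dropped or pushed hard onto a stove (over 35 N) (contact force between any of rest_round, rest_bar, rest_fork and stove_round above 35 N or contact force between any of rest_round, rest_bar, rest_fork and stove_bar above 35 N or contact force between any of rest_round, rest_bar, rest_fork and stove_fork above 35 N).
It also fails if it takes over 112 s, if anything falls off the work surface, if the arm or the gripper's body presses on something with over 40 N, if the wrist force passes 120 N, or if a joint passes its speed limit or range.

ROBOT

A 6-joint arm with a two-finger parallel gripper is mounted at the origin on the work surface. World frame = base frame: x ahead of the robot, y to its left, z up, the work surface at z = 0. Lengths are in m, angles in rad, forces in N, time in s.
With the tool pointing down it reaches from about 0.275 to 0.725 m from the base axis. Payload 15.9 kg.
Tool frame: the origin (TCP) lies at the centre of the arm's flange, where the gripper is bolted on; the fingertips stand 173 mm ahead of it and the grasp point (between the pads) lies 155 mm ahead of it; z points along the fingers, y is the line along which they close (so a half turn about z gives the same grasp; the last joint's range is limited). The gripper opens to 85 mm and grips with 20 to 120 N. Pads are 22 mm wide; open, the fingers measure 114 mm over their backs; the gripper's body (76 mm by 85 mm) begins 54 mm behind the grasp point. The pads swing forward as they close: fully open they stand 13 mm farther back than shut.
Start: joints at [-1.272, 0.213, -0.034, 1.323, 0, 1.571], TCP at [0.147, -0.478, 0.405] pointing down, gripper open.
Joint ranges: [-2.98, 2.98], [-0.74, 1.72], [-1.14, 1.35], [-2.1, 2.04], [-1.57, 1.44], [-3.14, 3.14]. Speed limits (rad/s): [1.89, 1.89, 2.39, 2.57, 3.14, 3.14].

INTERFACE

Orientations are given as a unit quaternion [x, y, z, w].
In Python, from station import sense, get_image, manip gives the robot as it stands. The module is installed in compiled form; this text tells all that it offers.
- The arm moves only by the tool servo_tool, never from a script. Its argument "deltas" is a list of rows, each a list of 3 entries, a list of its own where there are three numbers: the gripper's target within -1 to 1 (fully open at 1, half-way at 0, shut at -1), then the shift along the tool's x, y, z scaled (see below), then the turn, a rotation vector about the tool's x, y, z scaled (see below). In form: [[grip, [dx, dy, dz], [rx, ry, rz]], ...]. A call has 1 to 5 rows; each row shifts and turns the commanded pose from where the row before left it, along the tool's axes as they then stand; what a row does not reach is not made up. The controller multiplies each number of a shift by 60 mm and each number of a turn by 90 degrees. A row lasts 1/8 s, in which the tool goes at most 62.5 mm and 10.7 degrees, less where a joint would pass 70% of its speed; a pose out of reach is approached as far as the arm can. A call with a number of a shift or a turn outside -1 to 1 is refused whole. A call with a gripper value outside its range is refused whole. The fingers move at their own pace and stop on an object; the grip force is fixed at half the most. Time passes only in rows, so rows that do not move let the fingers close. It gives the time, the measured TCP pose, the force, the opening and the grip force at its end, in the units of the state.
- sense(): the state, without advancing time (a new reading comes with each control period).
- get_image(name): name is "scene" or "top"; returns a dict with "frame" (480x640x3 uint8, red, green, blue), "depth" (480x640 float32, m along the optical axis (not along the pixel's ray), 0 where there is no reading), "mtx" (3x3 intrinsics, pixels), "dist_coeffs" ([k1, k2, p1, p2, k3] as OpenCV has them; the pictures are not rectified), "rvec" (rotation vector, rad) and "tvec" (3), from world to camera coordinates, as OpenCV has them. Camera axes: x right, y down, z forward; pixel columns grow to the right and rows downward; lengths in m; the calibration is good to about 2 mm. A picture is of the moment at which its call begins.
- manip.job_done(): hands the job in; it is judged then, once.
The state is a dict: "time_s": time; "joints": joint angles; "dq": joint speeds; "tau": joint torques, N m; "ee_pos": TCP position; "tcp_rot": TCP orientation; "wrist_force": force on the tool from outside, world axes, zero at the start; "wrist_torque": the same for the moment, N m; "grip_width": finger opening in m; "grip_force": force on a finger pad.
Only numpy, scipy, OpenCV 4.12 (cv2) and the standard library are available. Lean on these libraries where they do the work, as an engineer would, in place of code of your own. Each camera call takes 0.05 s, during which the arm holds its last target. There are 200 camera calls.

## Working session

There is one attempt and no reset: what is moved stays moved. The work goes in short steps, Python scripts to look and compute and a tool call to move; the robot and the scene stay as the last step left them, time stands still between calls to the robot, and variables do not carry over. Pictures are saved under pics/ and viewed, at most 14 in all, crops included, and the job is handed in when it is done.

Besides the shell and the picture viewer there is one more tool, called by a JSON object that holds its "method" and its "body". servo_tool: Moves the arm, as the interface text tells. Shifts and turns lie within -1 to 1; 1 stands for 60 mm of shift or 90 degrees of turn. Its arguments: {"type":"object","properties":{"deltas":{"type":"array","items":{"type":"array"}}},"required":["deltas"]}

```bash
mkdir -p pics
cat > h.py <<'E'
import numpy as np, cv2
from station import sense, get_image, manip
def save(im,n): cv2.imwrite('pics/'+n,im[...,::-1])
def cloud(g):
    d=g['depth'];h,w=d.shape
    u,v=np.meshgrid(np.arange(w),np.arange(h))
    p=cv2.undistortPoints(np.stack([u,v],-1).reshape(-1,1,2).astype(np.float64),g['mtx'],g['dist_coeffs']).reshape(h,w,2)
    c=np.dstack([p*d[...,None],d])
    R=cv2.Rodrigues(np.array(g['rvec'],float))[0]
    return (c-np.array(g['tvec']).ravel())@R   # world
def ray(g,uv,z):
    p=cv2.undistortPoints(np.array(uv,float).reshape(-1,1,2),g['mtx'],g['dist_coeffs']).reshape(-1,2)
    R=cv2.Rodrigues(np.array(g['rvec'],float))[0];t=np.array(g['tvec']).ravel()
    o=-R.T@t; d=np.c_[p,np.ones(len(p))]@R
    return o+d*((z-o[2])/d[:,2])[:,None]
E
python3 - <<'E'
from h import *
for n in('top','scene'):
    g=get_image(n);save(g['frame'],n+'0.png')
    R=cv2.Rodrigues(np.array(g['rvec'],float))[0];print(n,-R.T@np.array(g['tvec']).ravel(),R[2])
    np.savez(n+'0.npz',**g)
s=sense();print(s['ee_pos'],s['tcp_rot'],s['time_s'],s['grip_width'])
E
```

```text
top [ 0.3632269  -0.01497871  1.32252674] [ 1.55649096e-01  3.91221459e-04 -9.87812333e-01]
scene [ 1.1064202  -0.78826116  0.78508112] [-0.44709468  0.6675225  -0.59541587]
[ 0.14716206 -0.47772769  0.40428378] [ 9.88859197e-01  1.48853143e-01 -6.90458135e-05 -4.73935197e-04] 0.1 0.08566910737945277
```

View pics/top0.png

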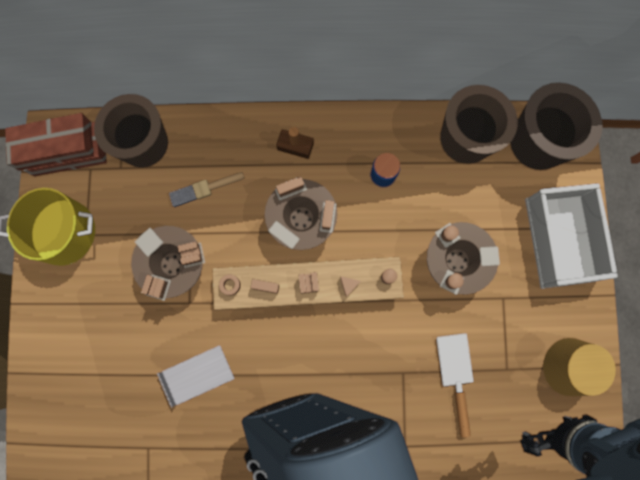

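View pics/scene0.png

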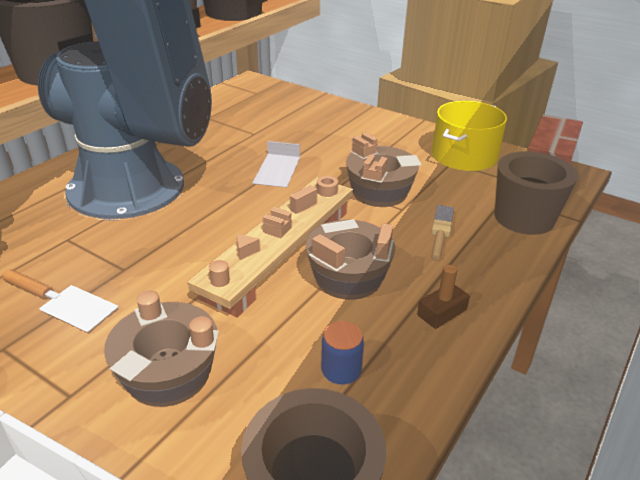

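The top view shows the round stove at pixel (463,258), the bar stove at (301,214) and the fork stove at (167,262). On the plank, left to right, are the ring (229,285), bar (264,286), fork (308,284), wedge (348,287) and round post (388,276). The scene view confirms this; the bare patches are at about (130,365), (340,226) and (408,162).

Run:
```python
from h import *
g=dict(np.load('top0.npz')); P=cloud(g); f=g['frame']; z=P[...,2]
hsv=cv2.cvtColor(f,cv2.COLOR_RGB2HSV)
print('px pitch mm', 1000*np.linalg.norm(P[240,321]-P[240,320]))
vis=f.copy()
# plank pieces
roi=np.zeros(z.shape,bool);roi[255:305,210:405]=1
m=((z>.078)&roi).astype(np.uint8)
n,l,st,c=cv2.connectedComponentsWithStats(m)
for i in range(1,n):
    if st[i,4]<40: continue
    q=P[l==i]; zt=np.percentile(q[:,2],90)
    q=q[q[:,2]>zt-.006]
    r=cv2.minAreaRect((q[:,:2]*1000).astype(np.float32))
    print('piece',c[i].round(),'ztop',zt.round(4),'mean',q[:,:2].mean(0).round(4),'rect',np.round(r[0],1),np.round(r[1],1),round(r[2],1))
for nm,(u,v) in dict(round=(463,258),bar=(301,214),fork=(167,262)).items():
    roi=np.zeros(z.shape,np.uint8);cv2.circle(roi,(u,v),48,1,-1);roi=roi>0
    rim=roi&(z>.075)&(z<.095)
    q=P[rim][:,:2]; (cx,cy),r=cv2.minEnclosingCircle((q*1000).astype(np.float32))
    pm=(roi&(hsv[...,2]>150)&(hsv[...,1]<70)&(z<.095)).astype(np.uint8)
    n,l,st,c=cv2.connectedComponentsWithStats(pm); i=1+st[1:,4].argmax()
    cn=cv2.findContours((l==i).astype(np.uint8),0,cv2.CHAIN_APPROX_NONE)[0][0].reshape(-1,2)
    w=ray(g,cn,.085)[:,:2]*1000; R=cv2.minAreaRect(w.astype(np.float32))
    pc=ray(g,[c[i]],.085)[0,:2]*1000
    a=np.array([cx,cy]);d=pc-a
    print(nm,'axis',a.round(1),'r',round(r,1),'rimz',np.median(P[rim][:,2]).round(4),'patch',pc.round(1),np.round(R[0],1),np.round(R[1],1),round(R[2],1),'dist',np.linalg.norm(d).round(1),'dir',np.degrees(np.arctan2(d[1],d[0])).round(1))
    t=(roi&(z>.112)).astype(np.uint8)
    n,l,st,c=cv2.connectedComponentsWithStats(t)
    for j in range(1,n):
        if st[j,4]<40: continue
        qq=P[(l==j)&(z>.118)][:,:2]*1000; rr=cv2.minAreaRect(qq.astype(np.float32)); e=np.array(rr[0])-a
        print('   nb',np.round(rr[0],1),np.round(rr[1],1),round(rr[2],1),'z',np.percentile(P[l==j][:,2],90).round(4),'dist',np.linalg.norm(e).round(1),'dir',np.degrees(np.arctan2(e[1],e[0])).round(1))
cv2.imwrite('pics/crop0.png',cv2.resize(f[130:310,120:510,::-1],None,fx=2,fy=2,interpolation=cv2.INTER_CUBIC))
```

```text
px pitch mm 7.458639323882834
piece [389. 276.] ztop 0.1034 mean [ 0.4812 -0.1843] rect [ 421.6 -113. ] [ 33.6 225.7] 39.2
piece [308. 283.] ztop 0.1034 mean [0.4685 0.005 ] rect [427.    0.7] [130.2  43.8] 6.1
piece [229. 284.] ztop 0.0922 mean [0.4694 0.196 ] rect [468.3 194.8] [48.  45.8] 89.5
piece [349. 285.] ztop 0.0942 mean [ 0.4636 -0.0909] rect [431.3 -51.6] [ 41. 149.] 46.3
piece [265. 286.] ztop 0.1042 mean [0.4616 0.1077] rect [430.3  55.3] [190.2  39.7] 58.2
round axis [ 524.9 -368.8] r 89.9 rimz 0.0857 patch [ 528.5 -435. ] [ 528.4 -434.9] [46.8 45.1] 1.9 dist 66.3 dir -86.9
   nb [ 484.3 -177. ] [ 35.2 402.9] 31.8 z 0.1282 dist 196.0 dir 102.0
   nb [ 410.3 -186.6] [ 34.4 354.3] 20.9 z 0.1282 dist 215.2 dir 122.2
bar axis [638.5  22.3] r 88.7 rimz 0.0859 patch [588.2  63.9] [588.3  64.1] [72.9 31.6] 52.0 dist 65.4 dir 140.4
   nb [699.6  46.3] [23.5 64.3] 20.1 z 0.1285 dist 65.6 dir 21.5
   nb [628.  -42.9] [21.8 64.6] 81.5 z 0.129 dist 66.0 dir -99.2
fork axis [526.3 350.8] r 93.4 rimz 0.0862 patch [575.3 395.5] [576.2 395.6] [48.8 51.6] 45.2 dist 66.4 dir 42.4
   nb [472.1 141.9] [377.5  58.3] 64.0 z 0.1291 dist 215.7 dir -104.5
   nb [410.  189.6] [418.7  44.5] 73.2 z 0.1288 dist 198.7 dir -125.8
```

View pics/crop0.png

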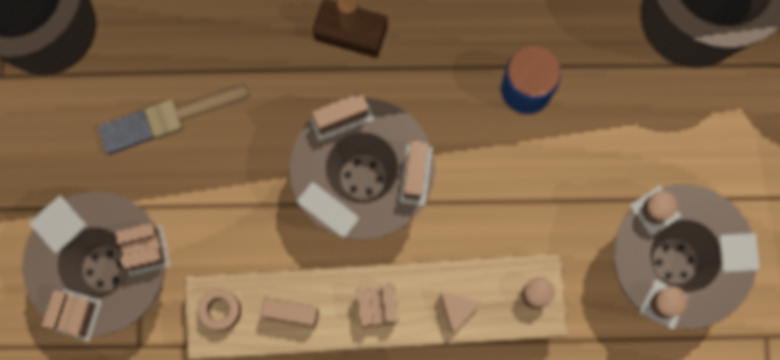

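The crop shows each stove with two rests and one pale bare patch: fork at crop (57,222), bar at (328,208), round at (739,251). The fork piece's groove runs roughly along x. Rows without a depth reading spoiled some of the fits, so I'm filtering those out.

Run:
```python
from h import *
g=dict(np.load('top0.npz')); P=cloud(g); P[g['depth']<.1]=np.nan; f=g['frame']; z=P[...,2]
hsv=cv2.cvtColor(f,cv2.COLOR_RGB2HSV)
z0=z
def top(mask,zmin,ztop):
    n,l,st,c=cv2.connectedComponentsWithStats((mask&(z>zmin)).astype(np.uint8))
    for i in range(1,n):
        if st[i,4]<40: continue
        k=(l==i); zt=np.percentile(z[k],85); q=P[k&(z>zt-.006)][:,:2]*1000
        cn=cv2.findContours(k.astype(np.uint8),0,cv2.CHAIN_APPROX_NONE)[0][0].reshape(-1,2)
        r=cv2.minAreaRect(q.astype(np.float32)); (cc,rr)=cv2.minEnclosingCircle(q.astype(np.float32))
        yield c[i],zt,q.mean(0),r,cc,rr
roi=np.zeros(z.shape,bool);roi[255:305,210:405]=1
for c,zt,mn,r,cc,rr in top(roi,.078,.1):
    print('piece',c.round(),zt.round(4),'mean',mn.round(1),'rect',np.round(r[0],1),np.round(r[1],1),round(r[2],1),'circ',np.round(cc,1),round(rr,1))
for nm,(u,v),a in (('round',(463,258),(524.9,-368.8)),('fork',(167,262),(526.3,350.8)),('bar',(301,214),(638.5,22.3))):
    roi=np.zeros(z.shape,np.uint8);cv2.circle(roi,(u,v),48,1,-1);roi=roi>0
    rim=roi&(z>.078)&(z<.093)
    q=(P[rim][:,:2]*1000).astype(np.float32); h=cv2.convexHull(q); print(nm,'ellipse',cv2.fitEllipse(h))
    for c,zt,mn,r,cc,rr in top(roi,.112,.125):
        e=np.array(r[0])-a
        print('   nb',zt.round(4),np.round(mn,1),np.round(r[0],1),np.round(r[1],1),round(r[2],1),'dist',np.linalg.norm(e).round(1),'dir',np.degrees(np.arctan2(e[1],e[0])).round(1))
# groove of fork piece: low pixels
k=np.zeros(z.shape,bool);k[265:300,295:322]=1
q=P[k&(z>.082)&(z<.094)][:,:2]*1000; print('groove',len(q),cv2.fitLine(q.astype(np.float32),cv2.DIST_L2,0,.01,.01).ravel())
```

```text
piece [389. 276.] 0.1027 mean [ 483.  -186.9] rect [ 482.7 -186.7] [33.8 33.2] 26.6 circ [ 482.5 -187.2] 17.4
piece [308. 283.] 0.102 mean [470.    5.1] rect [469.8   5.3] [44.  43.8] 6.1 circ [470.6   5. ] 29.4
piece [229. 284.] 0.0917 mean [469.1 196.1] rect [468.4 194.8] [45.8 48.3] 1.3 circ [470.1 195.8] 25.1
piece [349. 285.] 0.0935 mean [464.1 -91.3] rect [458.7 -89.9] [45.9 40.4] 76.0 circ [464.6 -91.5] 26.4
piece [265. 286.] 0.1031 mean [462.9 108.9] rect [462.9 109.3] [64.1 21.9] 79.7 circ [463.9 109. ] 32.2
round ellipse ((525.6927490234375, -367.9804992675781), (175.23175048828125, 177.38775634765625), 16.69643783569336)
   nb 0.1271 [ 580.4 -332.4] [ 581.  -331.9] [33.2 34.9] 15.2 dist 67.2 dir 33.3
   nb 0.1273 [ 467.4 -336.6] [ 467.5 -336.7] [32.8 32.2] 65.8 dist 65.7 dir 150.8
fork ellipse ((526.26806640625, 350.070068359375), (177.84498596191406, 180.31602478027344), 142.06875610351562)
   nb 0.1283 [540.7 283.3] [540.2 284.3] [45.  45.4] 12.5 dist 67.9 dir -78.2
   nb 0.1281 [463.4 368.2] [463.7 367.6] [46.8 44.5] 73.2 dist 64.8 dir 165.0
bar ellipse ((638.4501953125, 22.349576950073242), (175.98219299316406, 176.2105712890625), 145.24241638183594)
   nb 0.1279 [699.4  46. ] [699.7  46.2] [23.5 63.9] 20.1 dist 65.7 dir 21.3
   nb 0.1285 [628.4 -42.8] [628.3 -43. ] [21.8 64.1] 81.5 dist 66.1 dir -98.9
groove 125 [9.9296713e-01 1.1839042e-01 4.6957620e+02 5.5125690e+00]
```

```bash
cat > go.py <<'E'
import sys
from h import *
from scipy.spatial.transform import Rotation as Ro
# go.py x y z psi(deg): remaining shift in tool units, remaining turn in units
x,y,z,ps=map(float,sys.argv[1:5]); s=sense()
R=Ro.from_quat(s['tcp_rot']); p=np.array(s['ee_pos'])*1000
M=R.as_matrix(); psi=np.degrees(np.arctan2(M[1,1],M[0,1]))
d=np.array([x,y,z])-p; c,n=np.cos(np.radians(ps)),np.sin(np.radians(ps))
t=(ps-psi+180)%360-180
print('pos',p.round(1),'psi',psi.round(1),'tilt',np.degrees(np.arccos(-M[2,2])).round(2),'q1,q6',np.degrees(np.array(s['joints'])[[0,5]]).round(1))
print('units now',(M.T@d/60).round(3),'after turn',(np.array([-n*d[0]+c*d[1],c*d[0]+n*d[1],-d[2]])/60*np.array([1,1,1])).round(3),'turn rz',(-t/90).round(3))
print('t',s['time_s'],'F',np.round(s['wrist_force'],1),'w',round(s['grip_width'],4),'gf',s['grip_force'])
E
python3 go.py 482.7 -187 340 -72.9
```

```text
pos [ 147.2 -477.7  404.3] psi -72.9 tilt 0.05 q1,q6 [-72.9  90. ]
units now [ 6.771 -2.983  1.074] after turn [ 6.77  -2.987  1.071] turn rz 0.0
t 0.1 F [-0.2  0.1  0. ] w 0.0857 gf 0.0
```

{"method": "servo_tool", "body": {"deltas": [[0.5,[0.677,-0.3,0],[0,0,0]],[0.5,[0.677,-0.3,0],[0,0,0]],[0.5,[0.677,-0.3,0],[0,0,0]],[0.5,[0.677,-0.3,0],[0,0,0]],[0.5,[0.677,-0.3,0],[0,0,0]]]}}

```text
time_s: 0.72
ee_pos: [0.3157, -0.3309, 0.4045]
tcp_rot: [0.989, 0.149, -0.0, -0.0]
wrist_force: [-0.1, -0.2, -0.3]
grip_width: 0.0641
grip_force: 0.0
```

{"method": "servo_tool", "body": {"deltas": [[0.5,[0.677,-0.3,0.2],[0,0,0]],[0.5,[0.677,-0.3,0.2],[0,0,0]],[0.5,[0.677,-0.3,0.2],[0,0,0]],[0.5,[0.677,-0.3,0.2],[0,0,0]],[0.5,[0.677,-0.3,0.2],[0,0,0]]]}}

```text
time_s: 1.35
ee_pos: [0.4833, -0.185, 0.3441]
tcp_rot: [0.989, 0.149, -0.0, -0.0]
wrist_force: [0.0, -0.0, 0.3]
grip_width: 0.0642
grip_force: 0.0
```

```bash
python3 go.py 482.7 -187 240 -72.9
```

```text
pos [ 483.3 -185.   344.1] psi -72.9 tilt 0.02 q1,q6 [-20.9 141.9]
units now [-0.019  0.029  1.735] after turn [-0.019  0.028  1.735] turn rz 0.0
t 1.35 F [ 0.  -0.   0.3] w 0.0642 gf 0.0
```

{"method": "servo_tool", "body": {"deltas": [[0.5,[-0.02,0.03,0.5],[0,0,0]],[0.5,[0,0,0.5],[0,0,0]],[0.5,[0,0,0.4],[0,0,0]],[0.5,[0,0,0.25],[0,0,0]],[0.5,[0,0,0.085],[0,0,0]]]}}

```text
time_s: 1.98
ee_pos: [0.4816, -0.1883, 0.24]
tcp_rot: [0.989, 0.149, -0.0, -0.0]
wrist_force: [-0.4, 0.6, 0.7]
grip_width: 0.064
grip_force: 0.0
```

{"method": "servo_tool", "body": {"deltas": [[-0.6,[0,0,0],[0,0,0]],[-0.6,[0,0,0],[0,0,0]],[-0.6,[0,0,0],[0,0,0]],[-0.6,[0,0,0],[0,0,0]],[-0.6,[0,0,0],[0,0,0]]]}}

```text
time_s: 2.6
ee_pos: [0.4821, -0.1885, 0.2417]
tcp_rot: [0.989, 0.149, 0.001, 0.0]
wrist_force: [-1.5, 0.9, 6.2]
grip_width: 0.0344
grip_force: 60.2
```

{"method": "servo_tool", "body": {"deltas": [[-0.6,[0,0,0],[0,0,0]],[-0.6,[0,0,-0.1],[0,0,0]],[-0.6,[0,0,-0.5],[0,0,0]],[-0.6,[0,0,-0.6],[0,0,0]],[-0.6,[0,0,-0.5],[0,0,0]]]}}

```text
time_s: 3.22
ee_pos: [0.4818, -0.1883, 0.3446]
tcp_rot: [0.989, 0.149, 0.0, 0.0]
wrist_force: [0.5, -0.9, -0.3]
grip_width: 0.0341
grip_force: 59.9
```

```bash
python3 go.py 528.3 -434.6 340 -72.9
python3 - <<'E'
from h import *
save(get_image('scene')['frame'],'s1.png')
E
```

```text
pos [ 481.8 -188.3  344.6] psi -72.9 tilt 0.07 q1,q6 [-21.3 141.5]
units now [-0.468  4.151  0.079] after turn [-0.466  4.151  0.076] turn rz 0.0
t 3.225 F [ 0.5 -0.9 -0.3] w 0.0341 gf 59.87043329165317
```

View pics/s1.png

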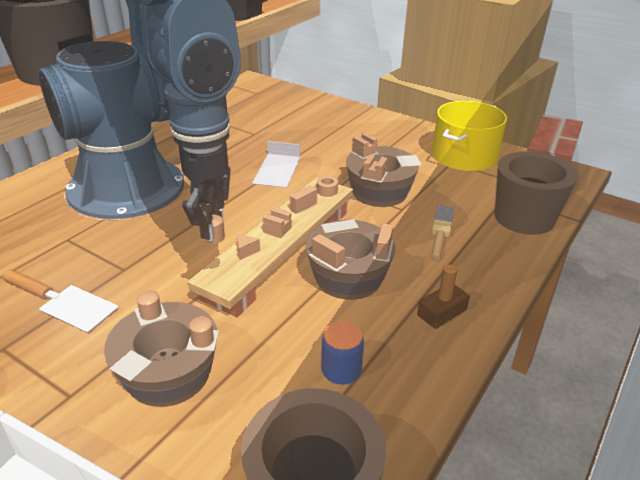

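The post is held in the gripper at about (218,230); the other pieces have not moved. Carrying it to the round stove.

{"method": "servo_tool", "body": {"deltas": [[-0.6,[-0.08,0.69,0],[0,0,0]],[-0.6,[-0.08,0.69,0],[0,0,0]],[-0.6,[-0.08,0.69,0],[0,0,0]],[-0.6,[-0.08,0.69,0],[0,0,0]],[-0.6,[-0.08,0.69,0],[0,0,0]]]}}

```text
time_s: 3.9
ee_pos: [0.5198, -0.3946, 0.343]
tcp_rot: [0.989, 0.149, 0.0, 0.0]
wrist_force: [0.7, -0.6, -0.4]
grip_width: 0.0344
grip_force: 60.0
```

{"method": "servo_tool", "body": {"deltas": [[-0.6,[-0.08,0.5,0],[0,0,0]],[-0.6,[0,0.2,0],[0,0,0]],[-0.6,[0,0,0.4],[0,0,0]],[-0.6,[0,0,0.4],[0,0,0]],[-0.6,[0,0,0.2],[0,0,0]]]}}

```text
time_s: 4.53
ee_pos: [0.5273, -0.4346, 0.2815]
tcp_rot: [0.989, 0.149, -0.0, -0.001]
wrist_force: [0.3, -0.5, -0.4]
grip_width: 0.0343
grip_force: 60.0
```

```bash
python3 go.py 527.2 -435 268 -72.9
python3 - <<'E'
from h import *
for n in('top','scene'):
    g=get_image(n); np.savez(n+'1.npz',**g)
    f=g['frame']; c=f[200:300,400:540] if n=='top' else f[230:420,60:300]
    cv2.imwrite(f'pics/{n}2.png',cv2.resize(c[...,::-1],None,fx=3,fy=3,interpolation=cv2.INTER_CUBIC))
E
```

```text
pos [ 527.3 -434.6  281.5] psi -72.9 tilt 0.08 q1,q6 [-39.5 123.4]
units now [-0.004  0.006  0.226] after turn [-0.004  0.006  0.226] turn rz 0.0
t 4.525 F [ 0.3 -0.5 -0.4] w 0.0343 gf 59.99389565549791
```

View pics/scene2.png

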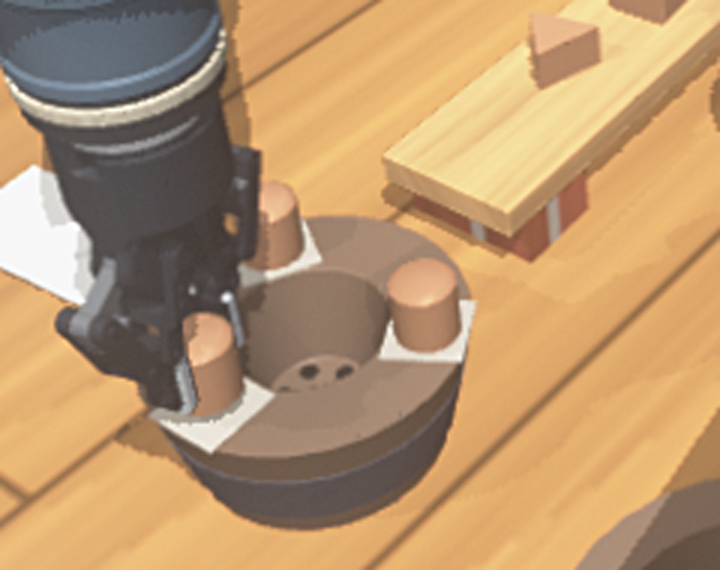

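The post hangs upright just over the bare patch, at crop (210,390). Lowering in small steps.

{"method": "servo_tool", "body": {"deltas": [[-0.6,[0,0,0.12],[0,0,0]],[-0.6,[0,0,0.04],[0,0,0]],[-0.6,[0,0,0.02],[0,0,0]],[-0.6,[0,0,0.02],[0,0,0]],[-0.6,[0,0,0],[0,0,0]]]}}

```text
time_s: 5.25
ee_pos: [0.5276, -0.4348, 0.2707]
tcp_rot: [0.989, 0.149, 0.0, 0.0]
wrist_force: [0.0, -0.0, -0.4]
grip_width: 0.0345
grip_force: 60.0
```

{"method": "servo_tool", "body": {"deltas": [[-0.6,[0,0,0.01],[0,0,0]],[-0.6,[0,0,0],[0,0,0]]]}}

```text
time_s: 5.5
ee_pos: [0.5276, -0.4348, 0.27]
tcp_rot: [0.989, 0.149, 0.0, 0.0]
wrist_force: [-0.0, -0.3, 0.1]
grip_width: 0.0346
grip_force: 60.0
```

{"method": "servo_tool", "body": {"deltas": [[-0.6,[0,0,0.015],[0,0,0]],[-0.6,[0,0,0.01],[0,0,0]],[-0.6,[0,0,0.01],[0,0,0]],[-0.6,[0,0,0],[0,0,0]]]}}

```text
time_s: 6.0
ee_pos: [0.5276, -0.4347, 0.2679]
tcp_rot: [0.989, 0.149, -0.0, -0.0]
wrist_force: [0.2, 0.0, -1.6]
grip_width: 0.0343
grip_force: 60.0
```

{"method": "servo_tool", "body": {"deltas": [[-0.6,[0,0,0.01],[0,0,0]],[-0.6,[0,0,0],[0,0,0]]]}}

```text
time_s: 6.25
ee_pos: [0.5275, -0.4348, 0.2673]
tcp_rot: [0.989, 0.149, -0.0, -0.0]
wrist_force: [-0.8, -0.5, -2.3]
grip_width: 0.0344
grip_force: 60.0
```

{"method": "servo_tool", "body": {"deltas": [[-0.6,[0,0,0.01],[0,0,0]],[-0.6,[0,0,0],[0,0,0]]]}}

```text
time_s: 6.5
ee_pos: [0.5276, -0.4348, 0.2667]
tcp_rot: [0.989, 0.149, 0.0, 0.0]
wrist_force: [0.1, 0.4, 0.1]
grip_width: 0.0344
grip_force: 60.2
```

{"method": "servo_tool", "body": {"deltas": [[-0.6,[0,0,0.01],[0,0,0]],[-0.6,[0,0,0],[0,0,0]]]}}

```text
time_s: 6.75
ee_pos: [0.5275, -0.4347, 0.2667]
tcp_rot: [0.989, 0.149, 0.0, 0.0]
wrist_force: [-2.1, 1.5, 6.0]
grip_width: 0.0347
grip_force: 60.8
```

{"method": "servo_tool", "body": {"deltas": [[-0.6,[0,0,0.01],[0,0,0]],[-0.6,[0,0,0],[0,0,0]]]}}

```text
time_s: 7.0
ee_pos: [0.5275, -0.4347, 0.2666]
tcp_rot: [0.989, 0.149, 0.0, 0.0]
wrist_force: [-5.7, 3.9, 11.9]
grip_width: 0.0345
grip_force: 61.4
```

Contact at TCP z = 0.2667. Backing off slightly and letting go.

{"method": "servo_tool", "body": {"deltas": [[-0.6,[0,0,-0.015],[0,0,0]],[0.1,[0,0,0],[0,0,0]],[0.4,[0,0,0],[0,0,0]],[0.4,[0,0,0],[0,0,0]],[0.4,[0,0,-0.05],[0,0,0]]]}}

```text
time_s: 7.62
ee_pos: [0.5275, -0.4347, 0.2692]
tcp_rot: [0.989, 0.149, -0.0, -0.0]
wrist_force: [0.3, -0.2, -0.4]
grip_width: 0.0597
grip_force: 0.0
```

{"method": "servo_tool", "body": {"deltas": [[0.5,[0,0,-0.3],[0,0,0]],[0.5,[0,0,-0.6],[0,0,0]],[0.5,[0,0,-0.6],[0,0,0]],[0.5,[0,-0.2,0],[0,0,0]],[0.5,[0,-0.7,0],[0,0,0]]]}}

```text
time_s: 8.25
ee_pos: [0.5117, -0.3837, 0.3593]
tcp_rot: [0.989, 0.148, 0.0, 0.0]
wrist_force: [0.3, 0.2, 0.2]
grip_width: 0.0644
grip_force: 0.0
```

{"method": "servo_tool", "body": {"deltas": [[0.5,[0,-0.8,0],[0,0,-0.11]],[0.5,[0,-0.8,0],[0,0,-0.11]],[0.5,[0,-0.8,0],[0,0,-0.11]],[0.5,[0,-0.8,0],[0,0,-0.11]],[0.5,[0,-0.8,0],[0,0,-0.11]]]}}

```text
time_s: 8.88
ee_pos: [0.3707, -0.1957, 0.3596]
tcp_rot: [0.834, 0.552, 0.0, 0.0]
wrist_force: [0.2, -0.5, 1.5]
grip_width: 0.0641
grip_force: 0.0
```

```bash
python3 go.py 469.8 5.3 300 96.2
python3 - <<'E'
from h import *
g=get_image('top'); P=cloud(g); P[g['depth']<.1]=np.nan; z=P[...,2]
roi=np.zeros(z.shape,bool);roi[205:310,415:515]=1
n,l,st,c=cv2.connectedComponentsWithStats((roi&(z>.118)&(z<.135)).astype(np.uint8))
for i in range(1,n):
    if st[i,4]>40: print(c[i].round(),st[i,4],cv2.minEnclosingCircle((P[l==i][:,:2]*1000).astype(np.float32)),np.nanpercentile(z[l==i],85))
cv2.imwrite('pics/top3.png',cv2.resize(g['frame'][200:310,190:540,::-1],None,fx=2,fy=2,interpolation=cv2.INTER_CUBIC))
E
```

```text
pos [ 370.7 -195.7  359.6] psi -23.0 tilt 0.03 q1,q6 [-27.8  85.2]
units now [3.73  0.211 0.993] after turn [-2.004  3.152  0.993] turn rz -1.325
t 8.875 F [ 0.2 -0.5  1.5] w 0.0641 gf 0.0
[451. 232.] 183 ((580.4698486328125, -331.909423828125), 18.715335845947266) 0.12812723071014917
[494. 253.] 166 ((528.9049072265625, -435.17352294921875), 18.645814895629883) 0.12714044229028615
```

View pics/top3.png

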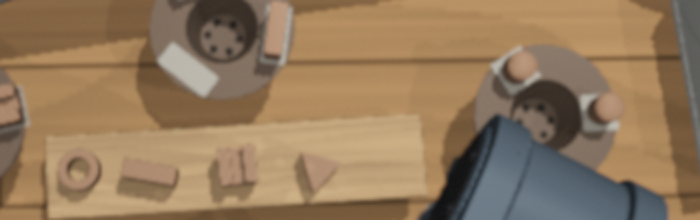

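The post stands on its patch at (528.9, -435.2) mm and the patch surrounds it evenly at crop (604,108). Next is the fork, gripped across its solid faces.

{"method": "servo_tool", "body": {"deltas": [[0.6,[0,0,0],[0,0,-0.115]],[0.6,[0,0,0],[0,0,-0.115]],[0.6,[0,0,0],[0,0,-0.115]],[0.6,[0,0,0],[0,0,-0.115]],[0.6,[0,0,0],[0,0,-0.115]]]}}

```text
time_s: 9.55
ee_pos: [0.3718, -0.197, 0.3597]
tcp_rot: [0.51, 0.86, 0.0, 0.0]
wrist_force: [0.0, 0.2, -0.5]
grip_width: 0.0684
grip_force: 0.0
```

{"method": "servo_tool", "body": {"deltas": [[0.6,[0,0,0],[0,0,-0.115]],[0.6,[0,0,0],[0,0,-0.115]],[0.6,[0,0,0],[0,0,-0.115]],[0.6,[0,0,0],[0,0,-0.115]],[0.6,[0,0,0],[0,0,-0.115]]]}}

```text
time_s: 10.18
ee_pos: [0.3718, -0.197, 0.3597]
tcp_rot: [0.083, 0.997, -0.0, 0.0]
wrist_force: [-0.3, -0.3, 0.5]
grip_width: 0.0686
grip_force: 0.0
```

{"method": "servo_tool", "body": {"deltas": [[0.6,[0,0,0],[0,0,-0.115]],[0.6,[0,0,0],[0,0,-0.06]],[0.6,[-0.6,0.9,0.2],[0,0,0]],[0.6,[-0.6,0.9,0.2],[0,0,0]],[0.6,[-0.6,0.9,0.2],[0,0,0]]]}}

```text
time_s: 10.8
ee_pos: [0.4585, -0.0322, 0.3255]
tcp_rot: [-0.051, 0.999, -0.0, 0.001]
wrist_force: [1.5, -1.6, -0.4]
grip_width: 0.0681
grip_force: 0.0
```

{"method": "servo_tool", "body": {"deltas": [[0.6,[-0.2,0.45,0],[0,0,0]],[0.6,[0,0,0],[0,0,0]]]}}

```text
time_s: 11.05
ee_pos: [0.4675, -0.0041, 0.3253]
tcp_rot: [-0.053, 0.999, 0.0, -0.0]
wrist_force: [-0.5, -1.1, 0.5]
grip_width: 0.0684
grip_force: 0.0
```

```bash
python3 go.py 469.8 5.3 239 96.2
```

```text
pos [467.5  -4.1 325.3] psi 96.0 tilt 0.01 q1,q6 [-0.5 -6.5]
units now [-0.055  0.151  1.438] after turn [-0.055  0.151  1.438] turn rz -0.002
t 11.05 F [-0.5 -1.1  0.5] w 0.0684 gf 0.0
```

{"method": "servo_tool", "body": {"deltas": [[0.6,[-0.055,0.15,0.3],[0,0,-0.002]],[0.6,[0,0,0.4],[0,0,0]],[0.6,[0,0,0.4],[0,0,0]],[0.6,[0,0,0.25],[0,0,0]],[0.6,[0,0,0.08],[0,0,0]]]}}

```text
time_s: 11.68
ee_pos: [0.469, 0.0028, 0.2391]
tcp_rot: [-0.052, 0.999, -0.0, -0.0]
wrist_force: [-0.2, -0.2, 0.6]
grip_width: 0.0681
grip_force: 0.0
```

{"method": "servo_tool", "body": {"deltas": [[-0.4,[0,0,0],[0,0,0]],[-0.4,[0,0,0],[0,0,0]],[-0.4,[0,0,0],[0,0,0]],[-0.4,[0,0,0],[0,0,0]],[-0.4,[0,0,0],[0,0,0]]]}}

```text
time_s: 12.3
ee_pos: [0.4696, 0.0033, 0.2403]
tcp_rot: [-0.053, 0.999, -0.0, 0.001]
wrist_force: [-2.3, -2.2, 8.5]
grip_width: 0.0431
grip_force: 61.8
```

{"method": "servo_tool", "body": {"deltas": [[-0.4,[0,0,-0.1],[0,0,0]],[-0.4,[0,0,-0.4],[0,0,0]],[-0.4,[0,0,-0.6],[0,0,0]],[-0.4,[0,0,-0.6],[0,0,0]],[-0.4,[0,0,0],[0,0,-0.1]]]}}

```text
time_s: 12.92
ee_pos: [0.4701, 0.0035, 0.3445]
tcp_rot: [-0.132, 0.991, -0.0, 0.002]
wrist_force: [-0.1, -0.2, -1.7]
grip_width: 0.0435
grip_force: 61.2
```

{"method": "servo_tool", "body": {"deltas": [[-0.4,[0,0,0],[0,0,-0.105]],[-0.4,[0,0,0],[0,0,-0.105]],[-0.4,[0,0,0],[0,0,-0.1]],[-0.4,[0,0,0],[0,0,0]]]}}

```text
time_s: 13.42
ee_pos: [0.4693, 0.0035, 0.3419]
tcp_rot: [-0.366, 0.931, -0.0, 0.0]
wrist_force: [-0.6, -0.2, -1.9]
grip_width: 0.0436
grip_force: 61.2
```

```bash
python3 go.py 574.6 395.5 340 133
python3 - <<'E'
from h import *
save(get_image('scene')['frame'][100:340,120:440],'s4.png')
E
```

```text
pos [469.3   3.5 341.9] psi 132.9 tilt 0.02 q1,q6 [  0.4 -42.5]
units now [-5.733  3.591  0.032] after turn [-5.739  3.581  0.031] turn rz -0.001
t 13.425 F [-0.6 -0.2 -1.9] w 0.0436 gf 61.17051646113396
```

View pics/s4.png

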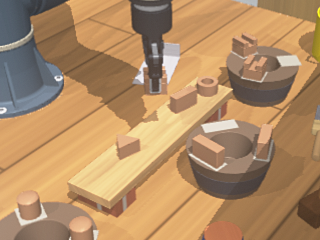

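The fork hangs in the gripper at crop (155,80) and everything else is still in place.

{"method": "servo_tool", "body": {"deltas": [[-0.4,[-0.7,0.44,0],[0,0,0]],[-0.4,[-0.7,0.44,0],[0,0,0]],[-0.4,[-0.7,0.44,0],[0,0,0]],[-0.4,[-0.7,0.44,0],[0,0,0]],[-0.4,[-0.7,0.44,0],[0,0,0]]]}}

```text
time_s: 14.1
ee_pos: [0.5333, 0.2449, 0.3417]
tcp_rot: [-0.364, 0.931, -0.0, 0.0]
wrist_force: [1.3, -0.6, -1.7]
grip_width: 0.0432
grip_force: 61.3
```

{"method": "servo_tool", "body": {"deltas": [[-0.4,[-0.7,0.44,0],[0,0,0]],[-0.4,[-0.7,0.44,0],[0,0,0]],[-0.4,[-0.6,0.35,0],[0,0,0]],[-0.4,[-0.2,0.14,0],[0,0,0]],[-0.4,[0,0,0.2],[0,0,0]]]}}

```text
time_s: 14.72
ee_pos: [0.5739, 0.3943, 0.3292]
tcp_rot: [-0.365, 0.931, 0.0, 0.0]
wrist_force: [1.0, -0.6, -1.7]
grip_width: 0.0433
grip_force: 61.4
```

```bash
python3 go.py 574.6 395.5 265.5 133
python3 - <<'E'
from h import *
g=get_image('scene');save(cv2.resize(g['frame'][80:230,280:480],None,fx=3,fy=3,interpolation=cv2.INTER_CUBIC),'s5.png')
E
```

```text
pos [573.9 394.3 329.2] psi 132.8 tilt 0.06 q1,q6 [34.5 -8.4]
units now [-0.022  0.006  1.061] after turn [-0.023  0.006  1.061] turn rz -0.002
t 14.725 F [ 1.  -0.6 -1.7] w 0.0433 gf 61.350767612457275
```

View pics/s5.png

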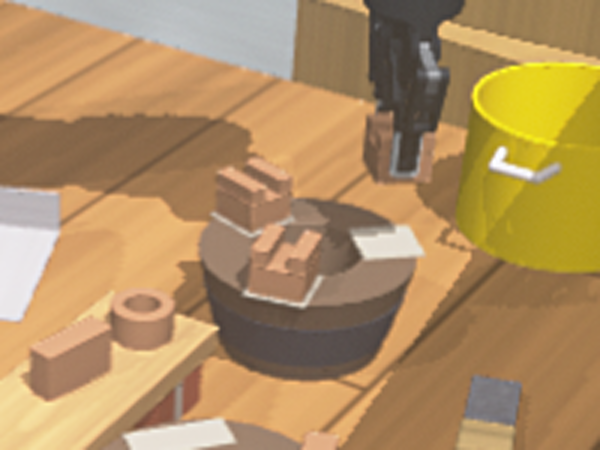

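The fork is above the patch at crop (390,243), with its groove facing the stove's axis.

{"method": "servo_tool", "body": {"deltas": [[-0.4,[-0.02,0.005,0.4],[0,0,0]],[-0.4,[0,0,0.4],[0,0,0]],[-0.4,[0,0,0.13],[0,0,0]],[-0.4,[0,0,0.04],[0,0,0]],[-0.4,[0,0,0],[0,0,0]]]}}

```text
time_s: 15.4
ee_pos: [0.5746, 0.3942, 0.2722]
tcp_rot: [-0.366, 0.931, 0.0, 0.0]
wrist_force: [-0.3, 0.5, -1.6]
grip_width: 0.0433
grip_force: 61.4
```

{"method": "servo_tool", "body": {"deltas": [[-0.4,[0,0,0.015],[0,0,0]],[-0.4,[0,0,0.01],[0,0,0]],[-0.4,[0,0,0],[0,0,0]]]}}

```text
time_s: 15.78
ee_pos: [0.5744, 0.3944, 0.2699]
tcp_rot: [-0.366, 0.931, 0.0, 0.0]
wrist_force: [0.8, 0.1, -0.8]
grip_width: 0.043
grip_force: 61.4
```

{"method": "servo_tool", "body": {"deltas": [[-0.4,[0,0,0.015],[0,0,0]],[-0.4,[0,0,0],[0,0,0]]]}}

```text
time_s: 16.02
ee_pos: [0.5744, 0.3943, 0.2688]
tcp_rot: [-0.366, 0.931, -0.0, -0.0]
wrist_force: [-0.2, -0.9, -1.8]
grip_width: 0.0434
grip_force: 61.4
```

{"method": "servo_tool", "body": {"deltas": [[-0.4,[0,0,0.015],[0,0,0]],[-0.4,[0,0,0.01],[0,0,0]],[-0.4,[0,0,0],[0,0,0]]]}}

```text
time_s: 16.4
ee_pos: [0.5744, 0.3943, 0.2674]
tcp_rot: [-0.366, 0.931, -0.0, -0.0]
wrist_force: [-0.3, -0.1, -1.8]
grip_width: 0.0432
grip_force: 61.4
```

{"method": "servo_tool", "body": {"deltas": [[-0.4,[0,0,0.012],[0,0,0]],[-0.4,[0,0,0],[0,0,0]]]}}

```text
time_s: 16.65
ee_pos: [0.5744, 0.3943, 0.2666]
tcp_rot: [-0.366, 0.931, -0.0, -0.0]
wrist_force: [-0.7, 0.8, 0.1]
grip_width: 0.0433
grip_force: 61.4
```

{"method": "servo_tool", "body": {"deltas": [[-0.4,[0,0,0.012],[0,0,0]],[-0.4,[0,0,0],[0,0,0]]]}}

```text
time_s: 16.9
ee_pos: [0.5744, 0.3943, 0.2659]
tcp_rot: [-0.366, 0.931, -0.0, -0.0]
wrist_force: [0.6, -0.4, -1.8]
grip_width: 0.0431
grip_force: 61.4
```

{"method": "servo_tool", "body": {"deltas": [[-0.4,[0,0,0.012],[0,0,0]],[-0.4,[0,0,0],[0,0,0]]]}}

```text
time_s: 17.15
ee_pos: [0.5744, 0.3943, 0.2654]
tcp_rot: [-0.366, 0.931, 0.0, 0.0]
wrist_force: [-0.6, -1.4, 1.4]
grip_width: 0.0432
grip_force: 61.5
```

{"method": "servo_tool", "body": {"deltas": [[-0.4,[0,0,0.008],[0,0,0]],[-0.4,[0,0,0],[0,0,0]]]}}

```text
time_s: 17.4
ee_pos: [0.5744, 0.3943, 0.2654]
tcp_rot: [-0.366, 0.931, 0.0, 0.0]
wrist_force: [-3.2, -2.7, 6.8]
grip_width: 0.0431
grip_force: 62.4
```

Contact. Letting go and leaving towards the bar.

{"method": "servo_tool", "body": {"deltas": [[-0.4,[0,0,-0.008],[0,0,0]],[0.3,[0,0,0],[0,0,0]],[0.6,[0,0,0],[0,0,0]],[0.6,[0,0,0],[0,0,0]],[0.6,[0,0,-0.05],[0,0,0]]]}}

```text
time_s: 18.02
ee_pos: [0.5743, 0.3943, 0.2681]
tcp_rot: [-0.366, 0.931, -0.0, -0.0]
wrist_force: [-0.1, 0.3, -0.9]
grip_width: 0.0683
grip_force: 0.0
```

{"method": "servo_tool", "body": {"deltas": [[0.6,[0,0,-0.3],[0,0,0]],[0.6,[0,0,-0.6],[0,0,0]],[0.6,[0,0,-0.6],[0,0,0]],[0.6,[0.3,-0.2,0],[0,0,0]],[0.5,[0.7,-0.44,0],[0,0,0]]]}}

```text
time_s: 18.65
ee_pos: [0.5566, 0.3258, 0.3582]
tcp_rot: [-0.367, 0.93, 0.0, 0.001]
wrist_force: [1.8, 0.2, 0.2]
grip_width: 0.064
grip_force: 0.0
```

{"method": "servo_tool", "body": {"deltas": [[0.5,[0.7,-0.44,0],[0,0,0]],[0.3,[0.7,-0.44,0],[0,0,-0.115]],[0.3,[0.5,-0.3,0],[0,0,-0.115]],[0.3,[0,0,0],[0,0,-0.115]],[0.3,[0,0,0],[0,0,-0.065]]]}}

```text
time_s: 19.27
ee_pos: [0.5276, 0.1941, 0.3588]
tcp_rot: [-0.643, 0.766, -0.0, 0.0]
wrist_force: [-0.4, 0.4, -0.5]
grip_width: 0.0553
grip_force: 0.0
```

```bash
python3 go.py 463 109.2 300 169.7
python3 - <<'E'
from h import *
g=get_image('top'); P=cloud(g); P[g['depth']<.1]=np.nan; z=P[...,2]
roi=np.zeros(z.shape,bool);roi[210:315,115:220]=1
n,l,st,c=cv2.connectedComponentsWithStats((roi&(z>.105)&(z<.135)).astype(np.uint8))
for i in range(1,n):
    if st[i,4]>40: print(c[i].round(),st[i,4],cv2.minAreaRect((P[(l==i)&(z>.12)][:,:2]*1000).astype(np.float32)),np.nanpercentile(z[l==i],85))
cv2.imwrite('pics/top6.png',cv2.resize(g['frame'][200:310,110:410,::-1],None,fx=2.5,fy=2.5,interpolation=cv2.INTER_CUBIC))
E
```

```text
pos [527.6 194.1 358.8] psi 170.1 tilt 0.04 q1,q6 [ 20.2 -59.9]
units now [1.579 0.817 0.979] after turn [1.584 0.807 0.98 ] turn rz 0.004
t 19.275 F [-0.4  0.4 -0.5] w 0.0553 gf 0.0
```

View pics/top6.png

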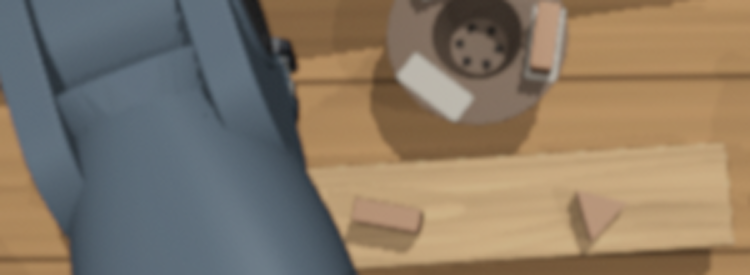

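The arm hides the fork stove for now; the bar is still in place at crop (387,215). I'll check the fork after this placement.

{"method": "servo_tool", "body": {"deltas": [[0.3,[0.8,0.4,0.3],[0,0,0.004]],[0.3,[0.6,0.3,0.3],[0,0,0]],[0.3,[0.18,0.105,0],[0,0,0]],[0.3,[0,0,0],[0,0,0]]]}}

```text
time_s: 19.82
ee_pos: [0.4633, 0.11, 0.3231]
tcp_rot: [-0.639, 0.769, -0.0, 0.001]
wrist_force: [0.8, -0.1, -0.2]
grip_width: 0.0556
grip_force: 0.0
```

```bash
python3 go.py 463 109.2 241 169.7
```

```text
pos [463.3 110.  323.1] psi 169.4 tilt 0.07 q1,q6 [ 13.4 -66. ]
units now [0.015 0.004 1.368] after turn [0.014 0.003 1.368] turn rz -0.003
t 19.825 F [ 0.8 -0.1 -0.2] w 0.0556 gf 0.0
```

{"method": "servo_tool", "body": {"deltas": [[0.3,[0.015,0,0.3],[0,0,-0.003]],[0.3,[0,0,0.4],[0,0,0]],[0.3,[0,0,0.35],[0,0,0]],[0.3,[0,0,0.23],[0,0,0]],[0.3,[0,0,0.08],[0,0,0]]]}}

```text
time_s: 20.45
ee_pos: [0.4634, 0.1097, 0.2403]
tcp_rot: [-0.641, 0.767, 0.0, -0.0]
wrist_force: [0.5, -0.0, 0.6]
grip_width: 0.0549
grip_force: 0.0
```

{"method": "servo_tool", "body": {"deltas": [[-0.8,[0,0,0],[0,0,0]],[-0.8,[0,0,0],[0,0,0]],[-0.8,[0,0,0],[0,0,0]],[-0.8,[0,0,0],[0,0,0]],[-0.8,[0,0,0],[0,0,0]]]}}

```text
time_s: 21.08
ee_pos: [0.4634, 0.1093, 0.2415]
tcp_rot: [-0.641, 0.767, -0.0, 0.001]
wrist_force: [0.1, -0.0, 5.9]
grip_width: 0.0213
grip_force: 59.4
```

{"method": "servo_tool", "body": {"deltas": [[-0.8,[0,0,-0.1],[0,0,0]],[-0.8,[0,0,-0.4],[0,0,0]],[-0.8,[0,0,-0.6],[0,0,0]],[-0.8,[0,0,-0.6],[0,0,0]],[-0.8,[0,0,0],[0,0,0.1]]]}}

```text
time_s: 21.7
ee_pos: [0.4636, 0.1093, 0.3457]
tcp_rot: [-0.578, 0.816, -0.001, 0.002]
wrist_force: [0.6, 0.7, -1.5]
grip_width: 0.0209
grip_force: 58.8
```

{"method": "servo_tool", "body": {"deltas": [[-0.8,[0,0,0],[0,0,0.11]],[-0.8,[0,0,0],[0,0,0.105]],[-0.8,[0,0,0],[0,0,0]]]}}

```text
time_s: 22.08
ee_pos: [0.4629, 0.1091, 0.343]
tcp_rot: [-0.434, 0.901, -0.0, 0.0]
wrist_force: [-0.8, 0.4, -0.8]
grip_width: 0.0211
grip_force: 58.7
```

```bash
python3 go.py 587.8 63.8 340 141
```

```text
pos [462.9 109.1 343. ] psi 141.5 tilt 0.01 q1,q6 [ 13.3 -38.2]
units now [-0.706 -2.099  0.05 ] after turn [-0.723 -2.093  0.05 ] turn rz 0.005
t 22.075 F [-0.8  0.4 -0.8] w 0.0211 gf 58.657286167144775
```

{"method": "servo_tool", "body": {"deltas": [[-0.8,[-0.2,-0.6,0],[0,0,0.005]],[-0.8,[-0.2,-0.6,0],[0,0,0]],[-0.8,[-0.2,-0.6,0],[0,0,0]],[-0.8,[-0.12,-0.29,0.2],[0,0,0]],[-0.8,[0,0,0.3],[0,0,0]]]}}

```text
time_s: 22.7
ee_pos: [0.5889, 0.0635, 0.3123]
tcp_rot: [-0.432, 0.902, -0.0, 0.0]
wrist_force: [-0.4, 0.3, -1.5]
grip_width: 0.0212
grip_force: 59.1
```

```bash
python3 go.py 587.8 63.8 266.5 141
python3 - <<'E'
from h import *
g=get_image('scene');save(cv2.resize(g['frame'][80:310,260:480],None,fx=2.5,fy=2.5,interpolation=cv2.INTER_CUBIC),'s7.png')
E
```

```text
pos [588.9  63.5 312.3] psi 141.2 tilt 0.04 q1,q6 [  6.2 -45. ]
units now [0.008 0.018 0.763] after turn [0.007 0.018 0.763] turn rz 0.002
t 22.7 F [-0.4  0.3 -1.5] w 0.0212 gf 59.13484990596771
```

View pics/s7.png

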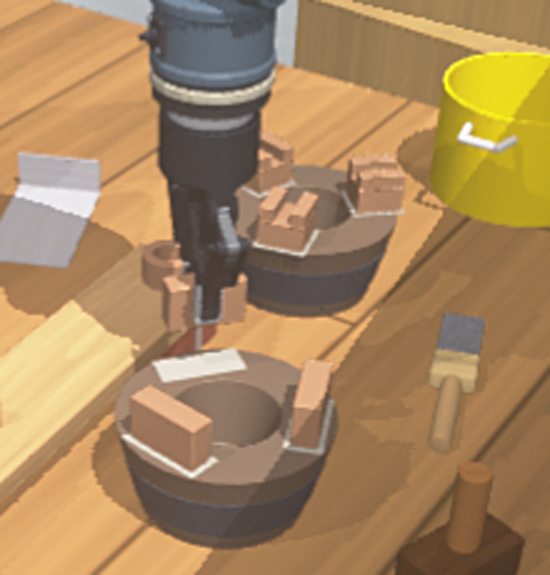

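The fork stands on its stove at crop (376,185). The bar hangs above its patch at (200,365), aligned with it, so I'm lowering it.

{"method": "servo_tool", "body": {"deltas": [[-0.8,[0.007,0.018,0.4],[0,0,0]],[-0.8,[0,0,0.2],[0,0,0]],[-0.8,[0,0,0.06],[0,0,0]],[-0.8,[0,0,0.02],[0,0,0]],[-0.8,[0,0,0],[0,0,0]]]}}

```text
time_s: 23.38
ee_pos: [0.5868, 0.0644, 0.2725]
tcp_rot: [-0.43, 0.903, -0.0, 0.0]
wrist_force: [0.0, 0.4, -0.7]
grip_width: 0.0213
grip_force: 59.1
```

{"method": "servo_tool", "body": {"deltas": [[-0.8,[0,0,0.012],[0,0,0]],[-0.8,[0,0,0.01],[0,0,0]],[-0.8,[0,0,0],[0,0,0]]]}}

```text
time_s: 23.75
ee_pos: [0.5866, 0.0643, 0.2705]
tcp_rot: [-0.43, 0.903, 0.0, -0.0]
wrist_force: [-0.5, 0.3, -1.7]
grip_width: 0.0215
grip_force: 59.1
```

{"method": "servo_tool", "body": {"deltas": [[-0.8,[0,0,0.012],[0,0,0]],[-0.8,[0,0,0],[0,0,0]]]}}

```text
time_s: 24.0
ee_pos: [0.5866, 0.0644, 0.2697]
tcp_rot: [-0.43, 0.903, 0.0, -0.0]
wrist_force: [-0.7, -0.6, -0.9]
grip_width: 0.0211
grip_force: 59.1
```

{"method": "servo_tool", "body": {"deltas": [[-0.8,[0,0,0.012],[0,0,0]],[-0.8,[0,0,0],[0,0,0]]]}}

```text
time_s: 24.25
ee_pos: [0.5865, 0.0644, 0.269]
tcp_rot: [-0.43, 0.903, 0.0, -0.0]
wrist_force: [0.4, -0.0, -1.2]
grip_width: 0.021
grip_force: 59.1
```

{"method": "servo_tool", "body": {"deltas": [[-0.8,[0,-0.02,0.015],[0,0,0]],[-0.8,[0,0,0.01],[0,0,0]],[-0.8,[0,0,0],[0,0,0]]]}}

```text
time_s: 24.62
ee_pos: [0.5875, 0.0636, 0.2675]
tcp_rot: [-0.43, 0.903, 0.0, -0.0]
wrist_force: [0.6, -0.6, -0.8]
grip_width: 0.0212
grip_force: 59.1
```

{"method": "servo_tool", "body": {"deltas": [[-0.8,[0,0,0.012],[0,0,0]],[-0.8,[0,0,0],[0,0,0]]]}}

```text
time_s: 24.88
ee_pos: [0.5875, 0.0636, 0.2668]
tcp_rot: [-0.43, 0.903, 0.0, -0.0]
wrist_force: [0.2, -0.9, -0.8]
grip_width: 0.0213
grip_force: 59.1
```

{"method": "servo_tool", "body": {"deltas": [[-0.8,[0,0,0.01],[0,0,0]],[-0.8,[0,0,0],[0,0,0]]]}}

```text
time_s: 25.12
ee_pos: [0.5875, 0.0636, 0.2665]
tcp_rot: [-0.43, 0.903, -0.0, 0.0]
wrist_force: [-1.6, 0.5, 4.3]
grip_width: 0.0212
grip_force: 59.6
```

{"method": "servo_tool", "body": {"deltas": [[-0.8,[0,0,-0.005],[0,0,0]],[-0.3,[0,0,0],[0,0,0]],[0.2,[0,0,0],[0,0,0]],[0.2,[0,0,0],[0,0,0]],[0.2,[0,0,-0.05],[0,0,0]]]}}

```text
time_s: 25.75
ee_pos: [0.5874, 0.0636, 0.2695]
tcp_rot: [-0.43, 0.903, 0.0, -0.0]
wrist_force: [-0.5, -0.8, 0.1]
grip_width: 0.0507
grip_force: 0.0
```

{"method": "servo_tool", "body": {"deltas": [[0.2,[0,0,-0.3],[0,0,0]],[0.2,[0,0,-0.6],[0,0,0]],[0.2,[0,0,-0.8],[0,0,0]],[0.2,[0.5,0,0],[0,0,0]],[0.2,[0.9,0,0],[0,0,0]]]}}

```text
time_s: 26.38
ee_pos: [0.5346, -0.0016, 0.372]
tcp_rot: [-0.431, 0.902, -0.0, 0.001]
wrist_force: [0.0, -0.7, -0.2]
grip_width: 0.0511
grip_force: 0.0
```

{"method": "servo_tool", "body": {"deltas": [[0.2,[0.9,0,0],[0,0,0]],[0.2,[0.9,0,0],[0,0,0]],[0.2,[0.9,0,0],[0,0,0]],[0.2,[0.9,0,0],[0,0,0]],[0.2,[0.9,0,0],[0,0,0]]]}}

```text
time_s: 27.0
ee_pos: [0.3633, -0.2124, 0.372]
tcp_rot: [-0.43, 0.903, -0.0, 0.0]
wrist_force: [1.2, -0.4, 0.3]
grip_width: 0.0515
grip_force: 0.0
```

Run:
```python
from h import *
g=get_image('top'); P=cloud(g); P[g['depth']<.1]=np.nan; z=P[...,2]
roi=np.zeros(z.shape,bool);roi[165:315,115:520]=1
n,l,st,c=cv2.connectedComponentsWithStats((roi&(z>.08)&(z<.135)).astype(np.uint8))
for lo,hi in((.106,.135),):
  n,l,st,c=cv2.connectedComponentsWithStats((roi&(z>lo)&(z<hi)).astype(np.uint8))
  for i in range(1,n):
    if st[i,4]>40:
        r=cv2.minAreaRect((P[(l==i)&(z>.12)][:,:2]*1000).astype(np.float32)); print(c[i].round(),np.round(r[0],1),np.round(r[1],1),round(r[2],1),np.nanpercentile(z[l==i],85).round(4))
for nm,b in dict(ring=(268,302,214,246),wedge=(268,302,332,366)).items():
    q=P[b[0]:b[1],b[2]:b[3]]; q=q[q[...,2]>.082]; print(nm,(q.mean(0)*1000).round(1))
cv2.imwrite('pics/top8.png',cv2.resize(g['frame'][160:320,110:520,::-1],None,fx=1.9,fy=1.9,interpolation=cv2.INTER_CUBIC))
print(sense()['time_s'],sense()['wrist_force'])
```

```text
[290. 186.] [700.   46.3] [23.5 64.5] 22.4 0.1276
[328. 214.] [628.3 -42.9] [21.9 64.8] 81.5 0.1282
[283. 232.] [587.2  62.9] [64.  21.8] 50.7 0.1279
[450. 233.] [ 580.4 -332.7] [35.8 34.9] 74.7 0.1273
[145. 240.] [573.8 393.3] [47.3 45.2] 43.5 0.1271
[190. 253.] [540.8 283.8] [45.  45.4] 13.2 0.1275
[494. 253.] [ 528.4 -435.4] [31.  35.6] 1.5 0.127
[153. 286.] [463.7 367.7] [46.1 44.6] 73.2 0.1275
ring [468.8 195.8  88.9]
wedge [464.3 -91.   90.6]
27.05 [ 0.92957695 -2.141374    1.16285886]
```

View pics/top8.png

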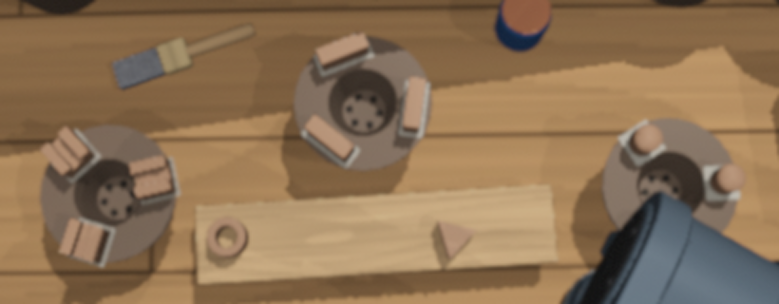

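All three rests stand on their patches: fork at crop (70,152), bar at (330,140), round at (728,180). Each is within about 3 mm of its seat centre, and the ring and wedge have not moved.

```bash
python3 -c "
from station import manip; print(manip.job_done())"
```

```text
the job is handed in; nothing more can be done
None
```

I placed all three rests upright on their matching stoves, each within about 3 mm of its patch centre with the bar and fork turned like their neighbours; the ring and wedge did not move, and the job is handed in (no verdict was returned).

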